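# Check the plate gap of a dead-weight specimen press with a taper gauge

## Task

The dead-weight specimen press on the bench has its upper plate latched up: press the release plunger on top of it all the way down to its stop so that the plate drops onto its collars, and let the plunger spring back up. Then take the steel taper gauge by its handle, lay its thin end flat on the lower plate in front and slide it straight in under the front edge of the upper plate until it just drags snugly against it without jacking the plate up. Finish still gripping the gauge there, so the gap can be read; leave the other things on the bench alone.

Things in the scene. Friction and masses are not known exactly. Their poses are not given: they have to be found in the camera images.
- press: dead-weight specimen press fixed on the bench: grey base 126 x 152 mm, two 12 mm steel columns (x 10, y +-52 mm), grey bridge on them (z 98 to 112, x -11 to 31 mm) with an aluminium latch housing; 178 mm tall with the plunger up. Origin: under the base, on the bench; +x runs from its front to its back, and its front is turned to the right of the robot, by 30 to 65 degrees, z up
- anvil_front (a point): middle of the top front edge of the press's fixed steel lower plate, at x -50, z 40 mm in the press's frame. The plate's level top, 40 mm above the bench, runs from here 95 mm back and 36 mm to either side; its front 25 mm lies open before the upper plate
- plunger (a joint): release plunger: 0 when up, grows as it is pressed down, 0.010 m at its stop; springs back when let go. It needs about 2 N to start and 5 N at the stop; past about 7 mm the latch bolt lets the upper plate drop
- plunger_top (a point): centre of the top of the plunger's round black head (26 mm across), at x 10, y +36 mm in the press's frame, 178 mm above the bench when up; moves with the head. The upper plate's stem with a black lift knob (top 162 mm above the bench at the start) stands 36 mm beside it
- plate: steel upper plate, 70 mm front to back, 84 mm wide (134 over its ears), 12 thick, 0.58 to 0.8 kg; slides up and down only, pressed down by its weight alone. Origin: centre of its underside. At the start latched up, underside 60 mm above the bench; released, it drops within half a second onto the collars. A stem goes up from it through the bridge
- plate_edge (a point): middle of the lower front edge of the upper plate (35 mm in front of the plate's origin), at x = -25 mm in the press's frame
- plate_seat (a point): centre of the upper plate's underside; level with the collars' top faces when the plate is down on them
- collars: two dark steel stop collars (24 mm across, 12 mm high) clamped on the columns, which set the gap; fixed. Origin: midway between them at the height of their top faces, 44 to 46.5 mm above the bench, so that the gap between the plates is 4 to 6.5 mm; x, y, z as the press's
- gauge: loose steel taper gauge, 0.13 kg, lying flat left or right of the press, its tip pointing roughly away from the robot. Aluminium handle with dark grip lines, 62 mm long (x -32 to +30), 16 wide, 20 high; a flat-bottomed blade 16 mm wide runs on to the tip at x +120. The undersides of both are level. Origin: underside of the handle's middle; x towards the tip, z up
- gauge_tip (a point): the thin end of the gauge's blade, on its underside, 120 mm from the gauge's origin along its x. The blade's top slopes 1 mm in 12: 2 mm thick at the tip, 9 mm thick 84 mm back from it, so it comes snug with its tip about 24 to 54 mm in from the upper plate's front edge. Sliding in, it moves freely until the plate bears on it; then the drag rises over a few mm to 6 to 10 N
- meter: grey hand-held meter with a dial, 164 x 68 x 34 mm, a bystander lying on the other side of the press; origin at its underside
- petri_b: lidded petri dish 63 mm across, 14 mm high, a bystander at the right
- beaker_s: small glass beaker 56 mm across, 63 mm high, a bystander near the press
Not all that is in view belongs to the job. Of the things that look like the gauge, the smaller one is meant.

How it is judged:
By the outcome, as a careful person would: the job done as asked, in the order asked, and still so for the second after the job is handed in, while the arm keeps its last pose, push and grip.
It also fails if it takes over 53 s, if anything falls off the work surface, if the arm or the gripper's body presses on something with over 40 N, if the wrist force passes 120 N, or if a joint passes its speed limit or range.

## Robot

A 6-joint arm with a two-finger parallel gripper is mounted at the origin on a cart in front of the work surface, level with it; the furniture and walls round the work are solid. World frame = base frame: x ahead of the robot, y to its left, z up, the work surface at z = 0. Lengths are in m, angles in rad, forces in N, time in s.
With the tool pointing down it reaches from about 0.275 to 0.725 m from the base axis. Payload 5.6 kg.
Tool frame: the origin (TCP) lies midway between the tips of the shut fingers; the grasp point (between the pads) lies 19 mm behind it; z points along the fingers, y is the direction in which the jaws open and shut (so a half turn about z gives the same grasp; the last joint's range is limited). The gripper opens to 85 mm and grips with 20 to 120 N. Pads are 22 mm wide; open, the fingers measure 114 mm over their backs; the gripper's body (76 mm by 85 mm) begins 54 mm behind the grasp point. The pads swing forward as they close: fully open they stand 13 mm farther back than shut.
Start: joints at [-0.916, 0.255, 0.108, 0, -1.424, -0.285], TCP at [0.199, -0.513, 0.231] pointing down, gripper open.
Joint ranges: [-2.95, 2.95], [-1.21, 1.97], [-1.09, 1.5], [-2.87, 1.71], [-2.94, -0.07], [-3.05, 3.05]. Speed limits (rad/s): [2.57, 2.57, 3.14, 3.14, 3.14, 3.14].

## Interface

Orientations are given as a unit quaternion [x, y, z, w].
In Python, from bench import * gives the robot as it stands. The module is installed in compiled form; this text tells all that it offers.
- The arm moves only by the tool play_rows, never from a script. Its arguments are lists of equal length, an entry for each row: "offset": the shift along the tool's x, y, z in m, a list of three; "rot": the turn, a rotation vector about the tool's x, y, z in rad, a list of three. In form: {"offset": [[dx, dy, dz], ...], "rot": [[wx, wy, wz], ...]}. A call has 1 to 5 rows; each row is the pose to reach, as a shift and turn from the pose commanded when the call began, along the tool's axes at that moment; what a row does not reach only later rows make up. A row lasts 1/12 s, in which the tool goes at most 41.7 mm and 7.16 degrees, less where a joint would pass 70% of its speed; a pose out of reach is approached as far as the arm can. A call with a gripper value outside its range is refused whole. "jaw" is the closure, from 0 (fully open) to 1 (shut), set as the call begins (left out, the last holds). The fingers move at their own pace and stop on an object; "force" is the grip in N (left out, the last holds). Time passes only in rows, so rows that repeat a pose let the fingers close. It gives the time, the measured TCP pose, the force and the opening at its end, in the units of the state.
- observe(): the state, without advancing time (a new reading comes with each control period).
- capture(name): name is "side" or "top"; returns a dict with "pixels" (400x640x3 uint8, red, green, blue), "vfov" (degrees; the focal length in pixels is half the picture's height over the tangent of half this angle, whatever the lens; pixels are square), "cx", "cy" (the principal point, pixels), "world_from_camera" (4x4, takes a point from camera to world coordinates). Camera axes: x right, y down, z forward; pixel columns grow to the right and rows downward; lengths in m; the calibration is good to about 2 mm. A picture is of the moment at which its call begins. There is no depth.
- hand_in(): hands the job in, once; it reports no verdict.
Trained networks look in the newest picture that a camera, given by its name, has taken for a name from the list of things; names that differ only in an ending like _2 or _b are one class to them, and where a whole thing is asked for, a point or a joint stands for the part that bears it (a point fixed in the world has none). Each returns a list of dicts, best first, with "confidence" (0 to 1); they miss things now and then, are a little off and sometimes report something else, mostly with a low value. They report only what shows in the picture. A call takes as long as a camera call. They do not tell look-alikes from the thing itself.
- boxes_of(camera, thing): "position" ([column, row] in pixels, amid what is visible of it).
- landmark_of(camera, thing): "position" ([column, row] in pixels: a listed point, or the origin of a listed thing).
The state is a dict: "clock": time; "joint_pos": joint angles; "joint_vel": joint speeds; "joint_efforts": joint torques, N m; "position": TCP position; "ee_rot": TCP orientation; "force": force on the tool from outside, world axes, zero at the start; "ft_torque": the same for the moment, N m; "finger_gap": finger opening in m.
Only numpy, scipy, OpenCV 4.12 (cv2) and the standard library are available. Lean on these libraries where they do the work, as an engineer would, in place of code of your own. Each camera call takes 0.05 s, during which the arm holds its last target.

## Working session

There is one attempt and no reset: what is moved stays moved. The work goes in short steps, Python scripts to look and compute and a tool call to move; the robot and the scene stay as the last step left them, time stands still between calls to the robot, and variables do not carry over. Pictures are saved under pics/ and viewed, and the job is handed in when it is done.

Besides the shell and the picture viewer there is one more tool, called after ">>>" in YAML: its name, and indented under it one key for each argument. play_rows: Moves the arm, as the interface text tells. Its arguments: {"type":"object","properties":{"offset":{"type":"array"},"rot":{"type":"array"},"jaw":{"type":"number"},"force":{"type":"number"}},"required":["offset","rot"]}

```bash
mkdir -p pics
cat > h.py <<'E'
import numpy as np, cv2
from bench import *
from scipy.spatial.transform import Rotation as R
def snap(n,f):
    c=capture(n); cv2.imwrite('pics/'+f+'.png',c['pixels'][:,:,::-1]); return c
def foc(c): return 200/np.tan(np.radians(c['vfov'])/2)
def onplane(c,p,z):
    T=np.array(c['world_from_camera']); f=foc(c)
    d=T[:3,:3]@np.array([(p[0]-c['cx'])/f,(p[1]-c['cy'])/f,1]); o=T[:3,3]
    return o+d*(z-o[2])/d[2]
def proj(c,P):
    T=np.linalg.inv(np.array(c['world_from_camera'])); q=T[:3,:3]@np.array(P)+T[:3,3]; f=foc(c)
    return np.array([c['cx']+f*q[0]/q[2],c['cy']+f*q[1]/q[2]])
E
python3 - <<'E'
from h import *
s=observe(); print({k:np.round(v,3) for k,v in s.items()})
for n in ['side','top']:
    c=snap(n,n+'0'); print(n,c['vfov'],c['cx'],c['cy'],np.round(c['world_from_camera'],3).tolist())
    for t in ['press','anvil_front','plunger_top','plate_edge','gauge','gauge_tip','meter','petri_b','beaker_s','collars']:
        print(t,[(np.round(d['position'],1).tolist(),round(d['confidence'],2)) for d in landmark_of(n,t)[:4]])
E
```

```text
{'clock': np.float64(0.0), 'joint_pos': array([-0.916,  0.256,  0.107, -0.   , -1.424, -0.285]), 'joint_vel': array([ 0.   ,  0.   , -0.002,  0.002, -0.   , -0.002]), 'joint_efforts': array([-0.0000e+00, -3.8663e+01,  2.3793e+01,  5.3650e+00, -6.0000e-03,
       -0.0000e+00]), 'position': array([ 0.199, -0.512,  0.23 ]), 'ee_rot': array([-0.184,  0.983,  0.001, -0.   ]), 'force': array([ 0.365, -0.308,  0.328]), 'ft_torque': array([ 0.002, -0.01 , -0.025]), 'finger_gap': np.float64(0.085)}
side 50.511084507143 329.61788215397047 200.09766802458628 [[-0.977, -0.104, 0.186, 0.317], [-0.212, 0.534, -0.818, 1.051], [-0.014, -0.839, -0.544, 0.985], [0.0, 0.0, 0.0, 1.0]]
press [([321.5, 278.6], 0.7), ([328.3, 219.2], 0.31), ([318.8, 270.5], 0.16)]
anvil_front [([334.9, 263.8], 0.87)]
plunger_top [([323.7, 242.5], 0.4)]
plate_edge [([328.0, 263.3], 0.67)]
gauge [([389.0, 165.8], 0.64), ([360.1, 220.6], 0.45)]
gauge_tip [([329.7, 218.5], 0.5)]
meter [([315.6, 347.2], 0.75)]
petri_b [([359.3, 200.0], 0.62)]
beaker_s [([265.1, 306.7], 0.65)]
collars [([321.5, 269.5], 0.44)]
top 48.60749704950631 319.1669960839026 196.85320707507043 [[-0.028, -0.998, 0.064, 0.476], [-1.0, 0.027, -0.014, -0.207], [0.012, -0.064, -0.998, 1.698], [0.0, 0.0, 0.0, 1.0]]
press [([247.0, 200.5], 0.82)]
anvil_front [([257.7, 211.6], 0.85)]
plunger_top [([231.7, 201.7], 0.51)]
plate_edge [([253.2, 205.4], 0.7)]
gauge [([464.8, 227.9], 0.79), ([336.5, 218.3], 0.72)]
gauge_tip [([447.4, 271.4], 0.78), ([375.4, 209.6], 0.63), ([336.0, 185.8], 0.54)]
meter [([179.7, 216.9], 0.76), ([253.0, 206.6], 0.71)]
petri_b [([376.7, 209.3], 0.46)]
beaker_s [([206.5, 163.7], 0.66)]
collars []
```

Run:
```python
import cv2
a=cv2.imread('pics/top0.png'); cv2.imwrite('pics/top0z.png',cv2.resize(a[120:300,120:360],None,fx=3.3,fy=3.3,interpolation=2))
a=cv2.imread('pics/side0.png'); cv2.imwrite('pics/side0z.png',cv2.resize(a[180:380,220:440],None,fx=3,fy=3,interpolation=2))
```

```text
(no output)
```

View pics/top0.png

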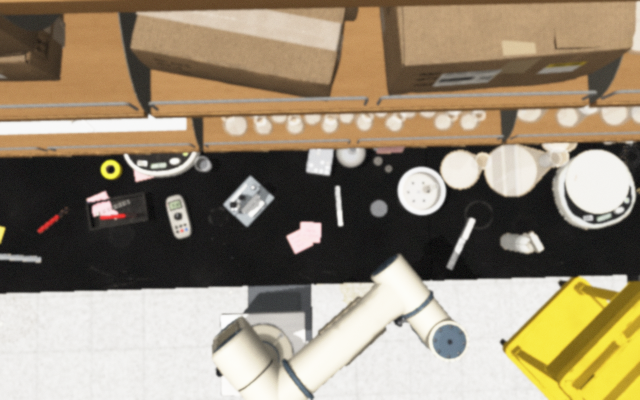

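View pics/side0.png

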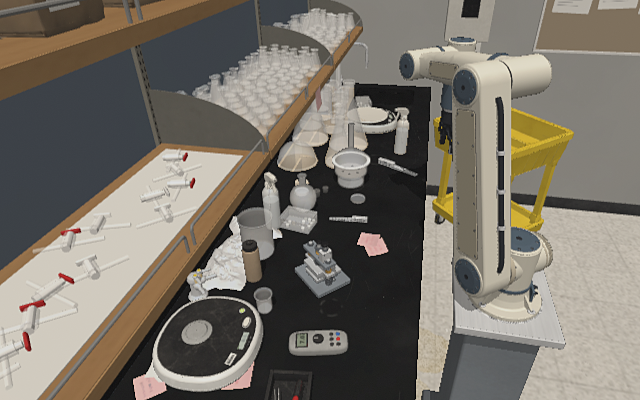

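```bash
ls pics
```

```text
side0.png
side0z.png
top0.png
top0z.png
```

View zooms.

The top view shows the press at (247,200), the small gauge at (338,205) right of it, and a larger look-alike at (462,243). The meter is at (178,216). I'll zoom in next.

View pics/top0z.png

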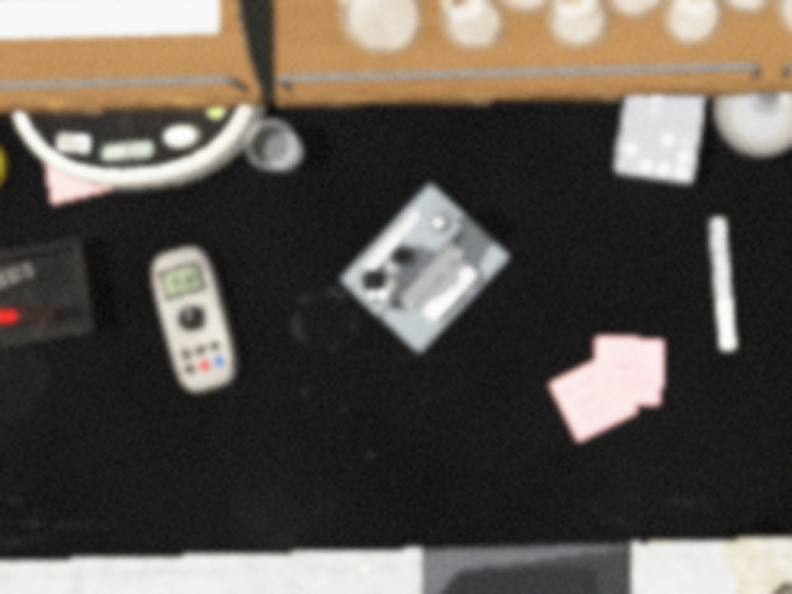

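View pics/side0z.png

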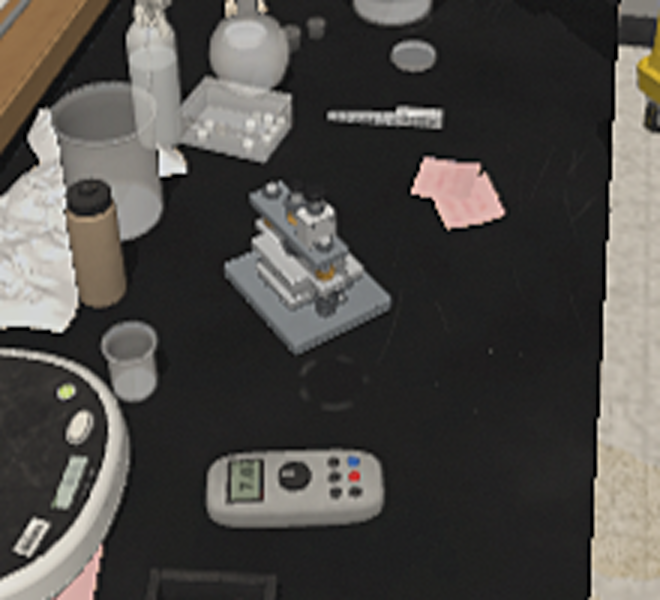

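Run:
```python
from h import *
ct=capture('top'); cs=capture('side')
def tri(a,b):
    # least squares of two rays
    A=np.zeros((3,3));bb=np.zeros(3)
    for c,p in((ct,a),(cs,b)):
        o=np.array(c['world_from_camera'])[:3,3]; d=onplane(c,p,0)-o; d/=np.linalg.norm(d)
        M=np.eye(3)-np.outer(d,d); A+=M; bb+=M@o
    return np.linalg.solve(A,bb)
for z,p,q,n in [(0,(247,200.5),(321.5,278.6),'press'),(.04,(257.7,211.6),(334.9,263.8),'anvil'),(.178,(231.7,201.7),(323.7,242.5),'plunger'),(.06,(253.2,205.4),(328,263.3),'edge'),(0,(336.5,218.3),(360.1,220.6),'gauge'),(0,(336,185.8),(329.7,218.5),'tip'),(0,(179.7,216.9),(315.6,347.2),'meter'),(0,(206.5,163.7),(265.1,306.7),'beaker'),(0,(376.7,209.3),(359.3,200),'petri')]:
    print(n,onplane(ct,p,z).round(4),onplane(cs,q,z).round(4),tri(p,q).round(4))
```

```text
press [0.5775 0.046  0.    ] [0.5777 0.0419 0.    ] [0.5771 0.0455 0.0034]
anvil [0.5324 0.0009 0.04  ] [0.5395 0.0055 0.04  ] [0.5363 0.0019 0.0371]
plunger [0.5641 0.0719 0.178 ] [0.5597 0.0702 0.178 ] [0.5618 0.0713 0.1787]
edge [0.5551 0.0145 0.06  ] [0.5573 0.0296 0.06  ] [0.558  0.0165 0.0483]
gauge [ 0.4997 -0.2949  0.    ] [ 0.5025 -0.3091  0.    ] [ 0.5    -0.2943  0.0107]
tip [ 0.6247 -0.2968  0.    ] [ 0.624  -0.2999 -0.    ] [ 0.6239 -0.2968  0.0022]
meter [0.5219 0.3033 0.    ] [0.5316 0.3114 0.    ] [ 0.5274  0.3062 -0.006 ]
beaker [0.7236 0.199  0.    ] [0.7203 0.1972 0.    ] [0.7217 0.1982 0.001 ]
petri [ 0.5299 -0.4504  0.    ] [ 0.5288 -0.4572  0.    ] [ 0.5288 -0.4498  0.0047]
```

Run:
```python
import cv2
a=cv2.imread('pics/top0.png'); t=cv2.resize(a[170:232,217:281],None,fx=9,fy=9,interpolation=2)
b=cv2.imread('pics/side0.png'); s=cv2.resize(b[235:300,290:355],None,fx=9,fy=9,interpolation=2)
cv2.imwrite('pics/tz.png',t);cv2.imwrite('pics/sz.png',s)
g=cv2.resize(a[180:232,320:355],None,fx=9,fy=9,interpolation=2);cv2.imwrite('pics/gz.png',g)
```

```text
(no output)
```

View pics/tz.png

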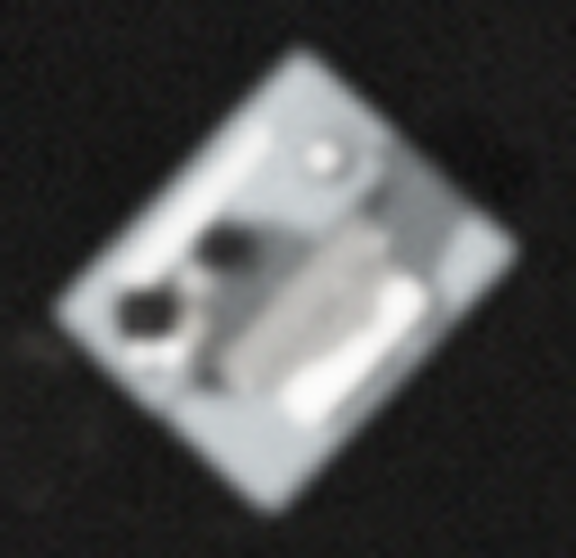

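View pics/sz.png

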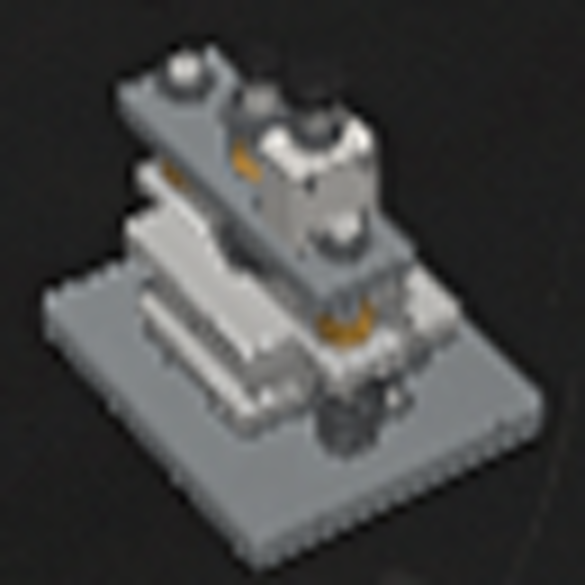

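View pics/gz.png

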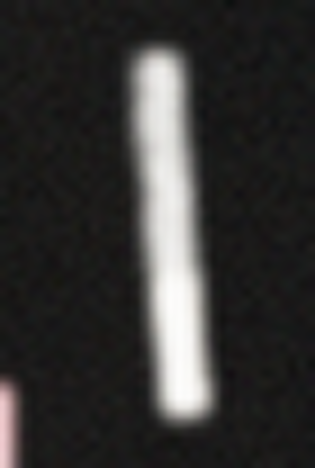

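```bash
cat > fit.py <<'E'
from h import *
from scipy.optimize import least_squares
ct=capture('top'); cs=capture('side')
tp=lambda u,v,o=(217,170):((u+.5)/9-.5+o[0],(v+.5)/9-.5+o[1])
sp=lambda u,v:tp(u,v,(290,235))
F=[(ct,tp(150,313),(10,36,176)),(ct,tp(225,246),(10,0,160)),(ct,tp(322,156),(10,-52,'c')),
(ct,tp(300,47),(63,-76,'b')),(ct,tp(520,245),(-63,-76,'b')),(ct,tp(272,518),(-63,76,'b')),(ct,tp(52,312),(63,76,'b')),
(cs,sp(318,122),(10,36,177)),(cs,sp(258,92),(10,0,160)),(cs,sp(183,68),(10,-52,'c')),(cs,sp(343,230),(10,52,'c')),
(cs,sp(45,300),(-63,-76,'b')),(cs,sp(258,545),(-63,76,'b')),(cs,sp(543,392),(63,76,'b'))]
def res(q,full=False):
    x,y,a,zb,zc,cx,cy,tx,ty=q; r=[]
    for c,p,P in F:
        z={'b':zb,'c':zc}.get(P[2],None); z=P[2]/1000 if z is None else z
        X=np.array([x+np.cos(a)*P[0]/1000-np.sin(a)*P[1]/1000,y+np.sin(a)*P[0]/1000+np.cos(a)*P[1]/1000,z])
        e=proj(c,X)-p+(np.array([cx,cy]) if c is cs else np.array([tx,ty]))
        r+=list(e)
    return np.array(r+[cx/1.,cy/1.,tx,ty])
s=least_squares(res,[.577,.045,.8,.02,.115,0,0,0,0],loss='soft_l1',x_scale=[.01,.01,.1,.01,.01,1,1,1,1])
print(s.x.round(4),np.degrees(s.x[2])); print(s.fun[:-4].reshape(-1,2).round(1).tolist())
E
python3 fit.py
cat > g.py <<'E'
from h import *
ct=capture('top'); 
a=ct['pixels'].astype(float)
m=(a[175:235,325:352].min(2)>110).astype(np.uint8)
pts=np.argwhere(m)[:,::-1]+np.array([325,175]); print(len(pts),pts.min(0),pts.max(0))
W=np.array([onplane(ct,p,.01)[:2] for p in pts]); 
c,sz,ang=cv2.minAreaRect((W*1000).astype(np.float32)); print(c,sz,ang)
mu=W.mean(0); u,s,v=np.linalg.svd(W-mu); print(mu,v[0],np.degrees(np.arctan2(v[0][1],v[0][0])), ((W-mu)@v[0]).min(),((W-mu)@v[0]).max())
print(onplane(ct,(320-.5+185.5/9,180-.5+418/9),.02),onplane(ct,(320-.5+158/9,180-.5+46/9),.002))
E
python3 g.py
```

```text
[ 0.5751  0.0417  0.8156 -0.0224  0.1361 -0.2529  3.0774  0.312  -0.182 ] 46.731502788455124
[[-1.6, -0.3], [-2.1, -0.4], [-1.8, -0.9], [0.6, 1.2], [0.2, 0.6], [1.4, -0.4], [1.7, 0.8], [-0.4, -1.4], [-0.1, 0.3], [-0.4, 0.5], [0.0, -0.2], [30.5, -0.9], [32.6, -2.9], [-30.9, 30.7]]
246 [325 175] [343 226]
(571.4586791992188, -298.02618408203125) (203.8789825439453, 42.723819732666016) 12.311305046081543
[ 0.54796276 -0.30298865] [-0.99652312 -0.08331674] -175.22076199839242 -0.12208745832464712 0.07845807843908106
[ 0.47020914 -0.30665569  0.02      ] [ 0.62901929 -0.30092507  0.002     ]
```

```bash
sed -i "s/sp(45,300),(-63,-76,'b')/sp(45,300),(63,-76,'b')/; s/sp(258,545),(-63,76/sp(258,545),(63,76/; s/sp(543,392),(63,76/sp(543,392),(-63,76/" fit.py; python3 fit.py
```

```text
[ 0.5748  0.0389  0.8027  0.0364  0.1347 -0.2829  3.2041  0.9369  0.1524] 45.9924957765946
[[-0.2, -0.1], [-0.6, -0.0], [-0.1, -0.4], [0.0, -0.2], [0.2, 0.4], [0.1, 0.0], [-0.1, 0.2], [-0.3, -1.8], [0.2, -0.2], [0.1, 0.4], [0.1, -0.3], [-0.7, -0.2], [0.0, -0.3], [1.3, 0.6]]
```

```bash
sed -i "s/return np.array(r+.*/return np.array(r+[cx*2,cy*2,tx*2,ty*2,(zb-.014)*300,(zc-.117)*200])/; s/fun\[:-4\]/fun[:-6]/" fit.py; python3 fit.py
```

```text
[ 0.5757  0.0374  0.8037  0.0198  0.12   -0.1638  0.1358  0.0946  0.1501] 46.050313447587314
[[-0.6, -0.3], [-1.0, -0.3], [-0.0, -0.3], [0.2, 0.1], [0.1, 0.4], [0.3, -0.3], [0.3, 0.1], [-0.3, -5.2], [0.1, -3.6], [0.2, 0.6], [0.1, -0.0], [-0.5, 0.1], [0.2, 0.1], [1.2, 1.0]]
```

```bash
sed -i "s/^(cs,sp(318,122),(10,36,177)),(cs,sp(258,92),(10,0,160)),/ /" fit.py; python3 fit.py
python3 - <<'E'
import cv2,numpy as np
for n,(y0,y1,x0,x1) in {'side':(225,275,295,350),'top':(185,215,222,252)}.items():
    b=cv2.imread(f'pics/{n}0.png')[y0:y1,x0:x1]
    b=np.clip((b/255.)**.5*1.3*255,0,255).astype(np.uint8)
    k=11 if n=='side' else 18
    cv2.imwrite(f'pics/{n}g.png',cv2.resize(b,None,fx=k,fy=k,interpolation=cv2.INTER_CUBIC))
E
```

```text
[ 0.5762  0.0361  0.8048  0.0174  0.118  -0.1755 -0.2297 -0.1546  0.2308] 46.10984832820225
[[-0.5, -0.4], [-0.9, -0.4], [0.2, -0.4], [0.3, 0.1], [0.3, 0.3], [0.5, -0.3], [0.6, 0.1], [0.1, 0.4], [0.1, -0.2], [-0.5, 0.0], [0.2, -0.0], [1.1, 0.9]]
```

View pics/sideg.png

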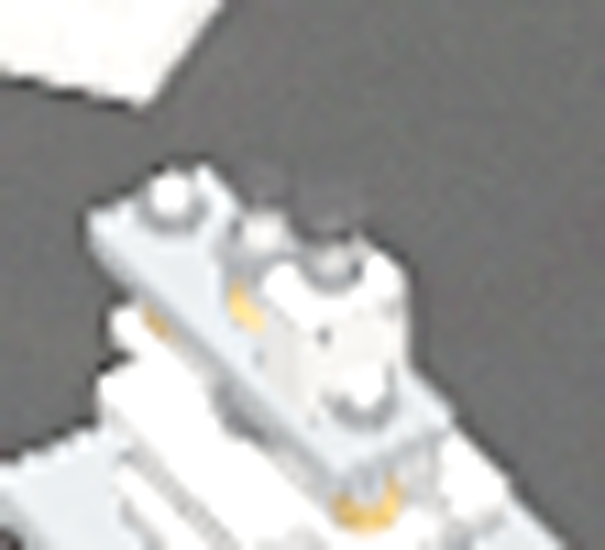

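View pics/topg.png

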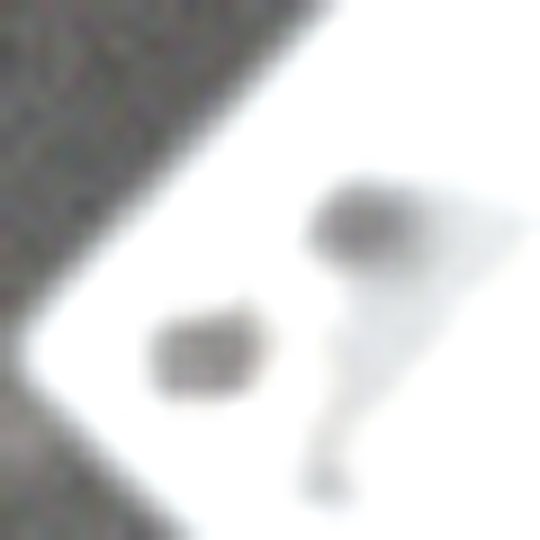

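```bash
python3 - <<'E'
s=open('fit.py').read()
s=s.replace("(ct,tp(150,313),(10,36,176)),(ct,tp(225,246),(10,0,160))","(ct,(233.0,204.2),(10,36,176)),(ct,(241.7,197.1),(10,0,160)),(cs,(324.3,243.0),(10,36,178)),(cs,(318.5,241.3),(10,0,162))")
s+='''
x,y,a=s.x[:3]
for P in [(10,36),(-50,0),(-25,0)]: print(P, x+(np.cos(a)*P[0]-np.sin(a)*P[1])/1000, y+(np.sin(a)*P[0]+np.cos(a)*P[1])/1000)
print(onplane(ct,(233.0,204.2),.178),onplane(cs,(324.3,243),.178))
'''
open('fit.py','w').write(s)
E
python3 fit.py
```

```text
[ 0.5759  0.037   0.8029  0.0188  0.1192 -0.1711 -0.0142 -0.0092  0.1894] 46.005088580925616
[[-0.4, -0.2], [-1.1, -0.5], [0.2, -0.6], [-0.2, -0.8], [0.1, -0.3], [0.2, 0.1], [0.2, 0.4], [0.4, -0.3], [0.4, 0.1], [0.2, 0.5], [0.1, -0.1], [-0.5, 0.1], [0.1, 0.1], [1.1, 1.0]]
(10, 36) 0.5569927855545443 0.06918240358426929
(-50, 0) 0.5412155703792847 0.0010129127447921563
(-25, 0) 0.5585804324132755 0.01899795004084649
[0.55543102 0.06755324 0.178     ] [0.55741909 0.07224643 0.178     ]
```

```bash
cat >> h.py <<'E'
def plan(p,yaw=None,n=5):
    """target TCP p; yaw= world yaw of tool y axis (mod pi), tool down"""
    s=observe(); R0=R.from_quat(s['ee_rot']); off=R0.inv().apply(np.array(p)-s['position'])
    y=R0.as_matrix()[:,1]; print('pos',s['position'].round(4),'toolx',R0.as_matrix()[:,0].round(3),'tooly',y.round(3),'clk',round(float(s['clock']),2),'q',s['joint_pos'].round(2),'F',s['force'].round(2),'gap',round(float(s['finger_gap']),4))
    rv=np.zeros(3)
    if yaw is not None:
        best=None
        for k in (0,np.pi):
            yy=np.array([np.cos(yaw+k),np.sin(yaw+k),0]); z=np.array([0,0,-1.]); M=np.stack([np.cross(yy,z),yy,z],1)
            r=(R0.inv()*R.from_matrix(M)).as_rotvec()
            print('rotvec option',r.round(4))
    print('offset',off.round(4),'dist',np.linalg.norm(off).round(3))
E
cat > g.py <<'E'
from h import *
ct=capture('top'); a=ct['pixels']
m=(a.min(2)>110).astype(np.uint8); n,L,st,ce=cv2.connectedComponentsWithStats(m)
l=L[210,338]; print(st[l]); ys,xs=np.nonzero(L==l)
w=a.min(2)[ys,xs]
for z in (.004,.02):
  sel=(ys<205) if z<.01 else (ys>=212)
  W=np.array([onplane(ct,p,z)[:2] for p in zip(xs[sel],ys[sel])]); mu=W.mean(0); print(z,mu.round(4),W.min(0).round(4),W.max(0).round(4))
E
python3 g.py; python3 -c "
from h import *
plan((.5565,.069,.231))"
```

```text
[335 185   9  42 241]
0.004 [ 0.5887 -0.3022] [ 0.5539 -0.3141] [ 0.6273 -0.2913]
0.02 [ 0.4975 -0.3058] [ 0.4699 -0.3179] [ 0.5233 -0.2952]
pos [ 0.1988 -0.5128  0.2313] toolx [-0.932 -0.361  0.   ] tooly [-0.361  0.932  0.   ] clk 1.8 q [-0.92  0.26  0.11  0.   -1.42 -0.28] F [ 0.59 -0.52  0.23] gap 0.0856
offset [-5.438e-01  4.132e-01  3.000e-04] dist 0.683
```

>>> play_rows:
  offset:
    - [-0.032, 0.024, 0]
    - [-0.064, 0.048, 0]
    - [-0.096, 0.073, 0]
    - [-0.128, 0.097, 0]
    - [-0.159, 0.121, 0]
  rot:
    - [0, 0, 0]
    - [0, 0, 0]
    - [0, 0, 0]
    - [0, 0, 0]
    - [0, 0, 0]
  jaw: 1
  force: 40

```text
clock: 2.22
position: [0.3039, -0.3409, 0.2314]
ee_rot: [-0.184, 0.983, -0.0, 0.0]
force: [1.5, -0.4, 0.7]
finger_gap: 0.0255
```

>>> play_rows:
  offset:
    - [-0.032, 0.024, 0]
    - [-0.064, 0.048, 0]
    - [-0.096, 0.073, 0]
    - [-0.128, 0.097, 0]
    - [-0.159, 0.121, 0]
  rot:
    - [0, 0, 0]
    - [0, 0, 0]
    - [0, 0, 0]
    - [0, 0, 0]
    - [0, 0, 0]

```text
clock: 2.63
position: [0.4085, -0.1703, 0.2317]
ee_rot: [-0.184, 0.983, -0.0, 0.0]
force: [0.9, -1.0, 0.4]
finger_gap: 0.0001
```

>>> play_rows:
  offset:
    - [-0.032, 0.024, 0]
    - [-0.064, 0.048, 0]
    - [-0.096, 0.073, 0]
    - [-0.128, 0.097, 0]
    - [-0.159, 0.121, 0]
  rot:
    - [0, 0, 0]
    - [0, 0, 0]
    - [0, 0, 0]
    - [0, 0, 0]
    - [0, 0, 0]

```text
clock: 3.05
position: [0.5131, 0.0001, 0.2315]
ee_rot: [-0.184, 0.983, -0.0, 0.0]
force: [1.0, -0.7, 0.1]
finger_gap: 0.0
```

```bash
python3 -c "
from h import *
plan((.5565,.069,.195))"
```

```text
pos [5.131e-01 1.000e-04 2.315e-01] toolx [-0.932 -0.362 -0.001] tooly [-0.362  0.932 -0.   ] clk 3.05 q [ 0.31  0.18  0.01  0.   -1.4  -1.51] F [ 1.01 -0.71  0.09] gap 0.0
offset [-0.0654  0.0485  0.0366] dist 0.089
```

>>> play_rows:
  offset:
    - [-0.025, 0.02, 0.01]
    - [-0.05, 0.04, 0.02]
    - [-0.065, 0.0485, 0.03]
    - [-0.065, 0.0485, 0.0365]
    - [-0.065, 0.0485, 0.0365]
  rot:
    - [0, 0, 0]
    - [0, 0, 0]
    - [0, 0, 0]
    - [0, 0, 0]
    - [0, 0, 0]

```text
clock: 3.47
position: [0.5547, 0.0673, 0.1926]
ee_rot: [-0.184, 0.983, -0.0, -0.002]
force: [-0.0, -0.7, -0.5]
finger_gap: 0.0001
```

Run:
```python
from h import *
plan((.5565,.069,.195))
for n,(y0,y1,x0,x1) in {'side':(205,275,290,350),'top':(180,230,215,270)}.items():
    c=snap(n,n+'1'); s=observe()
    print(proj(c,s['position']), proj(c,(.5565,.069,.178)))
    b=cv2.imread(f'pics/{n}1.png')[y0:y1,x0:x1]; b=np.clip((b/255.)**.6*1.2*255,0,255).astype(np.uint8)
    cv2.imwrite(f'pics/{n}1z.png',cv2.resize(b,None,fx=8,fy=8,interpolation=2))
```

```text
pos [0.5547 0.0673 0.1926] toolx [-0.932 -0.362  0.004] tooly [-0.362  0.932  0.   ] clk 3.47 q [ 0.4   0.29  0.06 -0.   -1.34 -1.6 ] F [-0.04 -0.67 -0.53] gap 0.0001
offset [-0.0023  0.0009 -0.0024] dist 0.003
[325.43369055 237.79269592] [324.83296684 242.37738689]
[232.50249365 204.02705828] [232.57196091 203.90016701]
```

View pics/side1z.png

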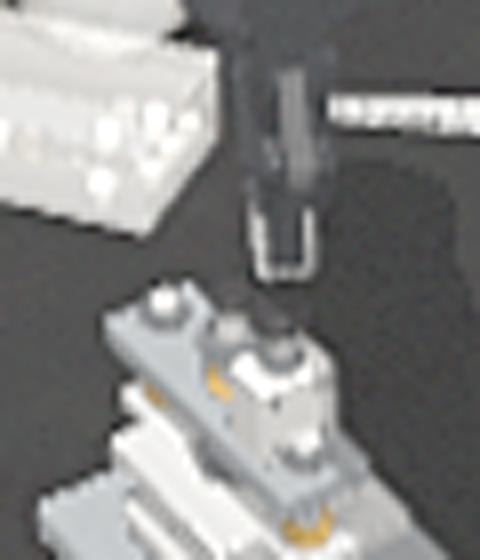

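View pics/top1z.png

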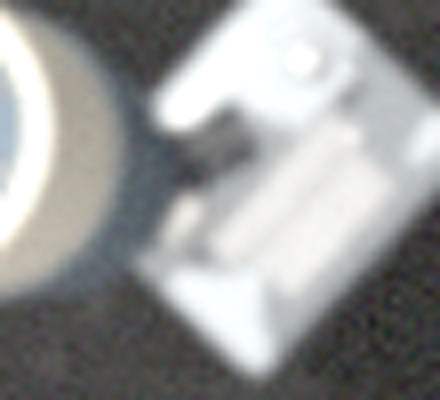

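>>> play_rows:
  offset:
    - [-0.001, 0.001, 0.006]
    - [-0.002, 0.001, 0.012]
    - [-0.002, 0.001, 0.014]
    - [-0.002, 0.001, 0.016]
    - [-0.002, 0.001, 0.018]
  rot:
    - [0, 0, 0]
    - [0, 0, 0]
    - [0, 0, 0]
    - [0, 0, 0]
    - [0, 0, 0]

```text
clock: 3.98
position: [0.5568, 0.068, 0.1772]
ee_rot: [-0.184, 0.983, -0.0, 0.0]
force: [-2.5, -0.2, 6.7]
finger_gap: -0.0003
```

>>> play_rows:
  offset:
    - [0, 0, 0.0015]
    - [0, 0, 0.003]
    - [0, 0, 0.0045]
    - [0, 0, 0.0045]
    - [0, 0, 0.0045]
  rot:
    - [0, 0, 0]
    - [0, 0, 0]
    - [0, 0, 0]
    - [0, 0, 0]
    - [0, 0, 0]

```text
clock: 4.4
position: [0.5568, 0.068, 0.1733]
ee_rot: [-0.184, 0.983, -0.0, 0.0]
force: [-2.3, -0.3, 5.1]
finger_gap: -0.0003
```

>>> play_rows:
  offset:
    - [0, 0, 0.001]
    - [0, 0, 0.002]
    - [0, 0, 0.003]
    - [0, 0, 0.003]
    - [0, 0, 0.003]
  rot:
    - [0, 0, 0]
    - [0, 0, 0]
    - [0, 0, 0]
    - [0, 0, 0]
    - [0, 0, 0]

```text
clock: 4.82
position: [0.5569, 0.0681, 0.1697]
ee_rot: [-0.184, 0.983, -0.0, 0.0]
force: [-0.8, -1.3, 3.4]
finger_gap: -0.0
```

>>> play_rows:
  offset:
    - [0, 0, 0.001]
    - [0, 0, 0.002]
    - [0, 0, 0.002]
    - [0, 0, 0.002]
  rot:
    - [0, 0, 0]
    - [0, 0, 0]
    - [0, 0, 0]
    - [0, 0, 0]

```text
clock: 5.15
position: [0.557, 0.0681, 0.1678]
ee_rot: [-0.184, 0.983, -0.0, 0.0]
force: [-2.6, -1.8, 6.1]
finger_gap: 0.0001
```

>>> play_rows:
  offset:
    - [0, 0, 0.001]
    - [0, 0, 0.001]
    - [0, 0, 0.001]
  rot:
    - [0, 0, 0]
    - [0, 0, 0]
    - [0, 0, 0]

```text
clock: 5.4
position: [0.557, 0.0681, 0.1676]
ee_rot: [-0.184, 0.983, -0.0, 0.0]
force: [-4.4, -1.5, 10.6]
finger_gap: -0.0003
```

>>> play_rows:
  offset:
    - [0, 0, 0.001]
    - [0, 0, 0.001]
    - [0, 0, 0.001]
  rot:
    - [0, 0, 0]
    - [0, 0, 0]
    - [0, 0, 0]

```text
clock: 5.65
position: [0.5571, 0.0681, 0.1675]
ee_rot: [-0.184, 0.983, -0.0, 0.001]
force: [-6.4, -1.4, 14.1]
finger_gap: -0.0003
```

>>> play_rows:
  offset:
    - [0, 0, -0.005]
    - [0, 0, -0.015]
    - [0, 0, -0.04]
    - [0, 0, -0.065]
    - [0, 0, -0.065]
  rot:
    - [0, 0, 0]
    - [0, 0, 0]
    - [0, 0, 0]
    - [0, 0, 0]
    - [0, 0, 0]

```text
clock: 6.07
position: [0.5595, 0.0688, 0.2356]
ee_rot: [-0.184, 0.983, 0.0, 0.005]
force: [0.8, 0.7, 0.7]
finger_gap: -0.0
```

Run:
```python
from h import *
plan((.503,-.3055,.12),np.radians(92.3))
for n,(y0,y1,x0,x1) in {'side':(225,305,285,355)}.items():
    c=snap(n,n+'2')
    b=cv2.imread(f'pics/{n}2.png')[y0:y1,x0:x1]; b=np.clip((b/255.)**.6*1.2*255,0,255).astype(np.uint8)
    cv2.imwrite(f'pics/{n}2z.png',cv2.resize(b,None,fx=7,fy=7,interpolation=2))
```

```text
pos [0.5595 0.0688 0.2356] toolx [-0.932 -0.362 -0.009] tooly [-0.362  0.932 -0.002] clk 6.07 q [ 0.4   0.27  0.14  0.   -1.43 -1.6 ] F [0.76 0.72 0.7 ] gap -0.0
rotvec option [-2.0e-04  9.1e-03  3.3e-01]
rotvec option [-1.3000e-02 -2.0000e-04 -2.8116e+00]
offset [ 0.1891 -0.3283  0.1145] dist 0.396
```

View pics/side2z.png

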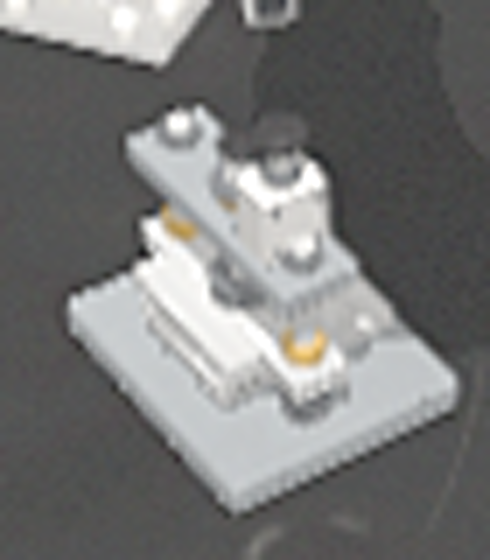

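The plate now sits down on the collars (ears on the collar at (310,400)) and the plunger is back up (dark head at (275,130)). Next I'll fetch the gauge.

>>> play_rows:
  offset:
    - [0.02, -0.033, 0.004]
    - [0.038, -0.066, 0.008]
    - [0.057, -0.098, 0.012]
    - [0.076, -0.131, 0.016]
    - [0.095, -0.164, 0.02]
  rot:
    - [0, 0, 0.066]
    - [0, 0, 0.132]
    - [0, 0, 0.198]
    - [0, 0, 0.264]
    - [0, 0, 0.33]
  jaw: 0.35

```text
clock: 6.53
position: [0.527, -0.12, 0.2094]
ee_rot: [-0.019, 1.0, 0.0, -0.0]
force: [0.7, -0.7, 0.2]
finger_gap: 0.0553
```

Run:
```python
from h import *
plan((.503,-.3055,.12),np.radians(92.3))
```

```text
pos [ 0.527  -0.12    0.2094] toolx [-0.999 -0.037  0.001] tooly [-0.037  0.999  0.001] clk 6.53 q [ 0.07  0.24  0.04 -0.   -1.37 -1.6 ] F [ 0.68 -0.66  0.24] gap 0.0553
rotvec option [ 0.0008 -0.0007 -0.003 ]
rotvec option [-1.0000e-03 -1.2000e-03  3.1386e+00]
offset [ 0.0308 -0.1846  0.0892] dist 0.207
```

>>> play_rows:
  offset:
    - [0.006, -0.037, 0.018]
    - [0.012, -0.074, 0.036]
    - [0.018, -0.111, 0.054]
    - [0.025, -0.148, 0.072]
    - [0.031, -0.184, 0.09]
  rot:
    - [0, 0, 0]
    - [0, 0, 0]
    - [0, 0, 0]
    - [0, 0, 0]
    - [0, 0, 0]

```text
clock: 6.95
position: [0.5033, -0.3053, 0.1186]
ee_rot: [-0.02, 1.0, 0.0, -0.0]
force: [2.0, 0.8, 0.5]
finger_gap: 0.0555
```

>>> play_rows:
  offset:
    - [0, 0, 0.01]
    - [0, 0, 0.03]
    - [0, 0, 0.04]
  rot:
    - [0, 0, 0]
    - [0, 0, 0]
    - [0, 0, 0]

```text
clock: 7.2
position: [0.5025, -0.3038, 0.0771]
ee_rot: [-0.019, 1.0, 0.001, -0.002]
force: [0.4, 0.0, -0.7]
finger_gap: 0.0554
```

Run:
```python
from h import *
plan((.503,-.3055,.004),np.radians(92.3))
for n,(y0,y1,x0,x1) in {'side':(180,250,310,410),'top':(170,240,300,380)}.items():
    c=snap(n,n+'3')
    print([(np.round(d['position'],1).tolist(),round(d['confidence'],2)) for d in landmark_of(n,'gauge')[:3]])
    for P in [(.503,-.3055,.0),(.535,-.3042,.01),(.471,-.3068,.01),(.623,-.3007,.0)]: print(proj(c,P).round(1),end=' ')
    b=cv2.imread(f'pics/{n}3.png')[y0:y1,x0:x1]; b=np.clip((b/255.)**.6*1.2*255,0,255).astype(np.uint8)
    cv2.imwrite(f'pics/{n}3z.png',cv2.resize(b,None,fx=7,fy=7,interpolation=2))
```

```text
pos [ 0.5025 -0.3038  0.0771] toolx [-0.999 -0.038  0.003] tooly [-0.038  0.999  0.003] clk 7.2 q [-0.28  0.42 -0.06 -0.   -1.1  -1.25] F [ 0.41  0.05 -0.71] gap 0.0554
rotvec option [ 0.0026 -0.0033 -0.0025]
rotvec option [-0.0052 -0.004   3.1391]
offset [-0.0007 -0.0019  0.073 ] dist 0.073
[([387.8, 166.2], 0.73), ([363.3, 218.9], 0.44)]
[359.8 221.1] [351.8 218.3] [368.  219.8] [330.  218.4] [([463.3, 226.8], 0.7)]
[339.2 217.4] [338.8 208.9] [340.  225.7] [337.  186.2]
```

View pics/side3z.png

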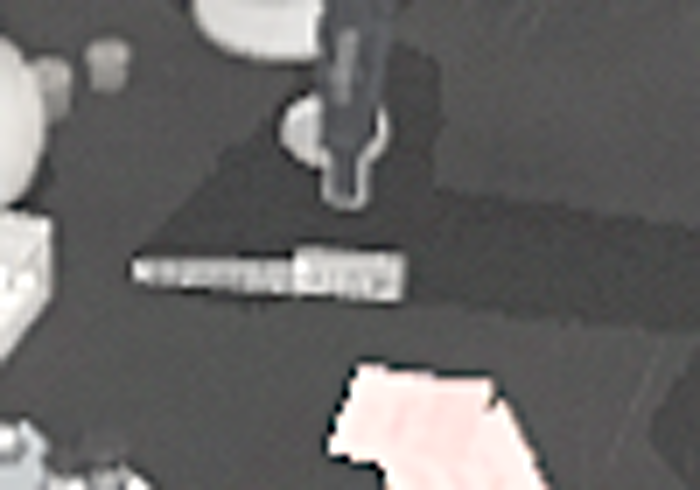

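View pics/top3z.png

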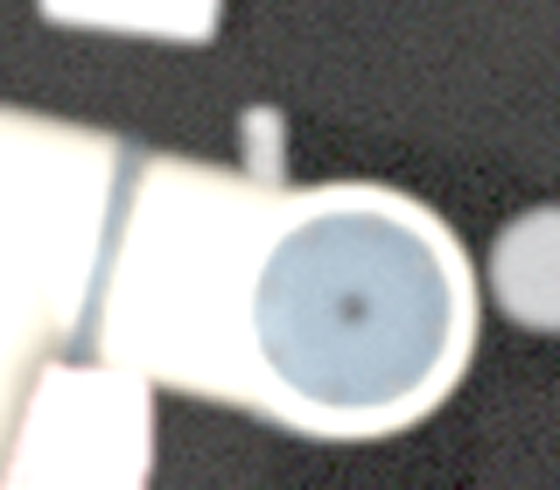

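>>> play_rows:
  offset:
    - [-0.0005, -0.001, 0.025]
    - [-0.0005, -0.0015, 0.045]
    - [-0.0005, -0.0015, 0.06]
    - [-0.0005, -0.0015, 0.068]
    - [-0.0005, -0.0015, 0.068]
  rot:
    - [0.001, -0.002, 0]
    - [0.001, -0.002, 0]
    - [0.001, -0.002, 0]
    - [0.001, -0.002, 0]
    - [0.001, -0.002, 0]

```text
clock: 7.82
position: [0.5043, -0.3048, 0.0116]
ee_rot: [-0.02, 1.0, -0.0, 0.0]
force: [-0.4, -0.1, 0.3]
finger_gap: 0.0557
```

Run:
```python
from h import *
plan((.503,-.3055,.004),np.radians(92.3))
```

```text
pos [ 0.5043 -0.3048  0.0116] toolx [-0.999 -0.04  -0.001] tooly [-0.04   0.999 -0.   ] clk 7.82 q [-0.28  0.49 -0.14  0.   -0.94 -1.25] F [-0.39 -0.12  0.34] gap 0.0557
rotvec option [-0.0004  0.0006  0.0003]
rotvec option [-9.0000e-04 -6.0000e-04 -3.1413e+00]
offset [ 0.0013 -0.0007  0.0076] dist 0.008
```

>>> play_rows:
  offset:
    - [0.001, -0.001, 0.004]
    - [0.001, -0.001, 0.006]
    - [0.001, -0.001, 0.006]
  rot:
    - [0, 0, 0]
    - [0, 0, 0]
    - [0, 0, 0]

```text
clock: 8.07
position: [0.5041, -0.3066, 0.007]
ee_rot: [-0.02, 1.0, -0.001, 0.002]
force: [-0.3, 0.9, 0.7]
finger_gap: 0.0558
```

>>> play_rows:
  offset:
    - [0, 0, 0]
    - [0, 0, 0]
    - [0, 0, 0]
    - [0, 0, 0]
    - [0, 0, 0]
  rot:
    - [0, 0, 0]
    - [0, 0, 0]
    - [0, 0, 0]
    - [0, 0, 0]
    - [0, 0, 0]
  jaw: 1
  force: 50

```text
clock: 8.48
position: [0.504, -0.3066, 0.0069]
ee_rot: [-0.02, 1.0, -0.001, 0.002]
force: [-0.7, 1.8, 3.6]
finger_gap: 0.0144
```

Run:
```python
from h import *
plan((.503,-.3055,.004),np.radians(92.3))
```

```text
pos [ 0.504  -0.3066  0.0069] toolx [-0.999 -0.04  -0.003] tooly [-0.04   0.999 -0.002] clk 8.48 q [-0.28  0.49 -0.15  0.   -0.93 -1.25] F [-0.7   1.78  3.56] gap 0.0144
rotvec option [-0.0015  0.003  -0.0001]
rotvec option [4.7000e-03 2.4000e-03 3.1414e+00]
offset [0.001  0.0011 0.0029] dist 0.003
```

>>> play_rows:
  offset:
    - [0, 0, -0.01]
    - [0, 0, -0.03]
    - [0, 0, -0.06]
    - [0, 0, -0.09]
    - [0, 0, -0.09]
  rot:
    - [0, 0, 0]
    - [0, 0, 0]
    - [0, 0, 0]
    - [0, 0, 0]
    - [0, 0, 0]

```text
clock: 8.9
position: [0.5066, -0.3083, 0.1034]
ee_rot: [-0.02, 1.0, -0.003, 0.006]
force: [1.0, -0.7, -0.8]
finger_gap: 0.0148
```

Run:
```python
from h import *
plan((.446,-.0974,.1),np.radians(136))
```

```text
pos [ 0.5066 -0.3083  0.1034] toolx [-0.999 -0.041 -0.011] tooly [-0.041  0.999 -0.007] clk 8.9 q [-0.28  0.4  -0.02  0.   -1.14 -1.25] F [ 0.97 -0.67 -0.77] gap 0.0148
rotvec option [-0.011   0.0082 -0.7619]
rotvec option [0.0103 0.0137 2.3796]
offset [0.052  0.2133 0.0014] dist 0.22
```

>>> play_rows:
  offset:
    - [0.006, 0.025, 0]
    - [0.012, 0.05, 0]
    - [0.018, 0.075, 0]
    - [0.024, 0.1, 0]
    - [0.03, 0.125, 0]
  rot:
    - [0, 0, -0.1]
    - [0, 0, -0.2]
    - [0, 0, -0.3]
    - [0, 0, -0.4]
    - [0, 0, -0.5]

```text
clock: 9.32
position: [0.4677, -0.1816, 0.0962]
ee_rot: [-0.269, 0.963, -0.001, 0.001]
force: [0.7, 0.2, -1.7]
finger_gap: 0.0145
```

Run:
```python
from h import *
plan((.446,-.0974,.1),np.radians(136))
```

```text
pos [ 0.4677 -0.1816  0.0962] toolx [-0.856 -0.518 -0.001] tooly [-0.518  0.856 -0.002] clk 9.32 q [-0.06  0.25 -0.26  0.   -1.06 -0.97] F [ 0.72  0.18 -1.72] gap 0.0145
rotvec option [-0.0018  0.001  -0.2586]
rotvec option [1.400e-03 2.500e-03 2.883e+00]
offset [-0.0251  0.0833 -0.0039] dist 0.087
```

>>> play_rows:
  offset:
    - [-0.008, 0.027, -0.001]
    - [-0.017, 0.055, -0.003]
    - [-0.025, 0.083, -0.004]
    - [-0.025, 0.083, -0.004]
    - [-0.025, 0.083, -0.004]
  rot:
    - [0, 0, -0.1]
    - [0, 0, -0.2]
    - [0, 0, -0.259]
    - [0, 0, -0.259]
    - [0, 0, -0.259]

```text
clock: 9.73
position: [0.447, -0.0975, 0.1005]
ee_rot: [-0.39, 0.921, -0.001, 0.001]
force: [-0.5, 0.4, -0.7]
finger_gap: 0.0145
```

```bash
cat > look.py <<'E'
from h import *
import sys
k=sys.argv[1]
plan((.446,-.0974,.1),np.radians(136))
for n,(y0,y1,x0,x1) in {'side':(200,305,290,400),'top':(160,240,215,315)}.items():
    c=snap(n,n+k)
    for t in ['gauge_tip','anvil_front','plate_edge']: print(n,t,[(np.round(d['position'],1).tolist(),round(d['confidence'],2)) for d in landmark_of(n,t)[:3]])
    b=cv2.imread(f'pics/{n}{k}.png')[y0:y1,x0:x1]; b=np.clip((b/255.)**.7*1.1*255,0,255).astype(np.uint8)
    cv2.imwrite(f'pics/{n}{k}z.png',cv2.resize(b,None,fx=7,fy=7,interpolation=2)[:600])
E
python3 look.py 4
```

```text
pos [ 0.447  -0.0975  0.1005] toolx [-0.696 -0.718 -0.001] tooly [-0.718  0.696 -0.002] clk 9.73 q [ 0.13  0.16 -0.36  0.   -1.05 -0.9 ] F [-0.5   0.36 -0.69] gap 0.0145
rotvec option [-0.0025  0.0013 -0.0016]
rotvec option [2.10e-03 3.90e-03 3.14e+00]
offset [0.0006 0.0008 0.0005] dist 0.001
side gauge_tip [([336.2, 251.1], 0.54), ([415.6, 173.8], 0.46)]
side anvil_front [([335.2, 265.3], 0.96), ([266.5, 308.7], 0.54)]
side plate_edge [([328.5, 266.1], 0.76)]
top gauge_tip [([447.2, 269.0], 0.67), ([179.6, 217.5], 0.58), ([257.3, 211.5], 0.51)]
top anvil_front [([256.6, 212.8], 0.98)]
top plate_edge [([253.3, 204.8], 0.78), ([230.4, 200.4], 0.58)]
```

View pics/side4z.png

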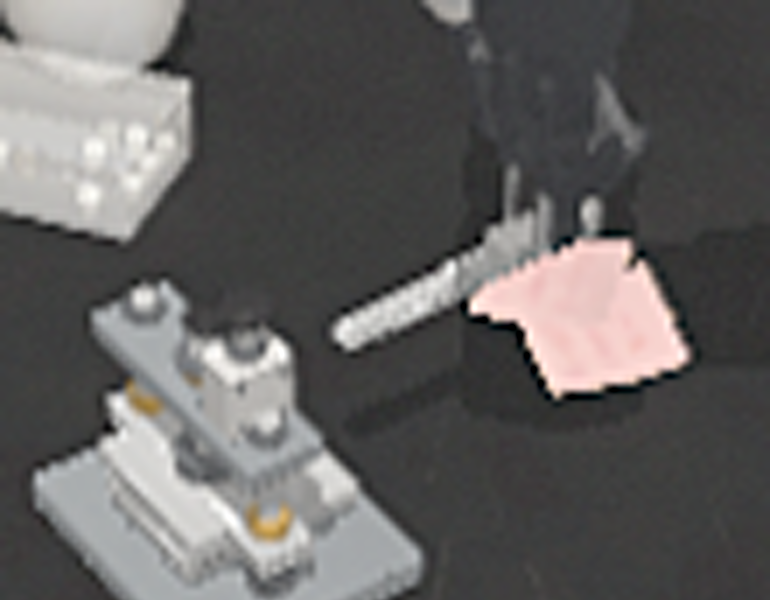

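View pics/top4z.png

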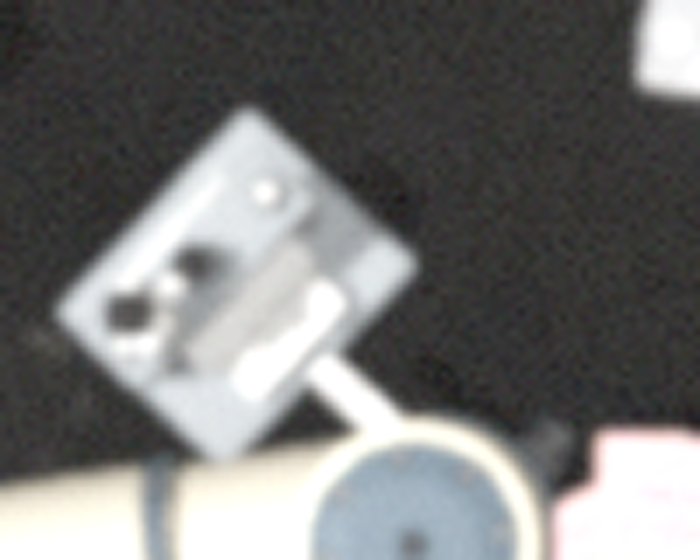

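```bash
python3 - <<'E'
from h import *
ct=capture('top');cs=capture('side')
x,y,a=.5759,.037,.8029
def loc(P): d=np.array(P[:2])-[x,y]; return (np.array([np.cos(a)*d[0]+np.sin(a)*d[1],-np.sin(a)*d[0]+np.cos(a)*d[1]])*1000).round(1)
T=lambda u,v:((u+.5)/7-.5+215,(v+.5)/7-.5+160); S=lambda u,v:((u+.5)/7-.5+290,(v+.5)/7-.5+200)
z=.0945
for p in [T(318,362),T(385,420)]: P=onplane(ct,p,z if p[0]<262 else z+.003); print('top',p,P.round(4),loc(P))
P=onplane(cs,S(345,335),z); print('side',P.round(4),loc(P))
s=observe()['position']; print('tcp',loc(s))
# strip ends (front plate)
for p in [T(255,392),T(232,370),T(340,290),T(318,285)]: print('plate',loc(onplane(ct,p,.04)))
for q in [(256.6,212.8)]: print('net anvil',loc(onplane(ct,q,.04)))
print('net anvil side',loc(onplane(cs,(335.2,265.3),.04)),'edge',loc(onplane(ct,(253.3,204.8),.045)),loc(onplane(cs,(328.5,266.1),.045)))
E
python3 - <<'E'
import cv2,numpy as np
b=cv2.imread('pics/top4.png')[185:232,220:280]
cv2.imwrite('pics/t4zz.png',cv2.resize(b,None,fx=12,fy=12,interpolation=cv2.INTER_CUBIC))
E
```

```text
top (260.0, 211.28571428571428) [ 0.5315 -0.0143  0.0945] [-67.7  -3.7]
top (269.57142857142856, 219.57142857142856) [ 0.5006 -0.0485  0.0975] [-113.8   -5.2]
side [ 0.5301 -0.0157  0.0945] [-69.7  -3.6]
tcp [-187.2   -1.9]
plate [-47.8  33.9]
plate [-30.8  33.6]
plate [-44.2 -36.6]
plate [-33.7 -30.6]
net anvil [-56.2  12.2]
net anvil side [-44.6  11. ] edge [-27.4  -1.7] [-21.1   6.4]
```

View pics/t4zz.png

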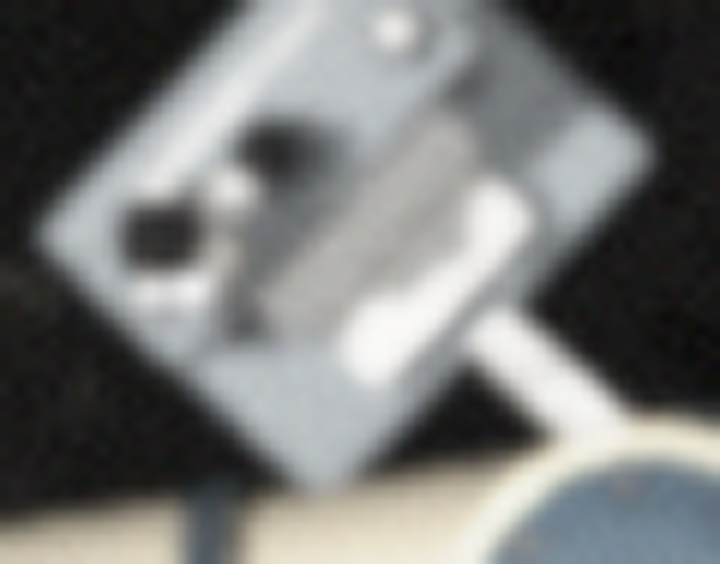

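>>> play_rows:
  offset:
    - [-0.015, 0.002, 0]
    - [-0.03, 0.002, 0.01]
    - [-0.03, 0.002, 0.03]
    - [-0.03, 0.002, 0.046]
    - [-0.03, 0.002, 0.046]
  rot:
    - [0, 0, -0.01]
    - [0, 0, -0.01]
    - [0, 0, -0.01]
    - [0, 0, -0.01]
    - [0, 0, -0.01]

```text
clock: 10.65
position: [0.4648, -0.0753, 0.051]
ee_rot: [-0.393, 0.919, 0.0, -0.002]
force: [-0.6, 0.5, -1.8]
finger_gap: 0.0147
```

```bash
python3 look.py 5
python3 - <<'E'
import cv2,numpy as np
b=cv2.imread('pics/top5.png')[185:232,220:280]
cv2.imwrite('pics/t5zz.png',cv2.resize(b,None,fx=12,fy=12,interpolation=cv2.INTER_CUBIC))
E
```

```text
pos [ 0.4648 -0.0753  0.051 ] toolx [-0.691 -0.723  0.003] tooly [-0.723  0.691  0.002] clk 10.65 q [ 0.17  0.24 -0.4   0.   -0.93 -0.94] F [-0.64  0.45 -1.8 ] gap 0.0147
rotvec option [ 0.0023 -0.0034  0.0057]
rotvec option [ 0.0053  0.0036 -3.1359]
offset [ 0.0292 -0.0015 -0.0489] dist 0.057
side gauge_tip [([331.6, 265.9], 0.53)]
side anvil_front [([338.2, 265.9], 0.89)]
side plate_edge [([324.3, 268.5], 0.64)]
top gauge_tip [([446.2, 268.8], 0.68), ([253.3, 207.8], 0.4)]
top anvil_front [([258.6, 214.5], 0.83)]
top plate_edge [([253.7, 202.4], 0.73)]
```

View pics/t5zz.png

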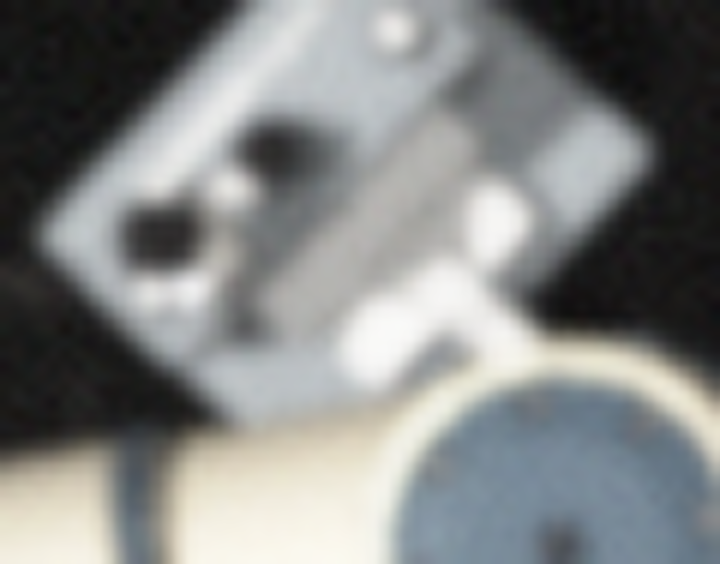

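View pics/side5z.png

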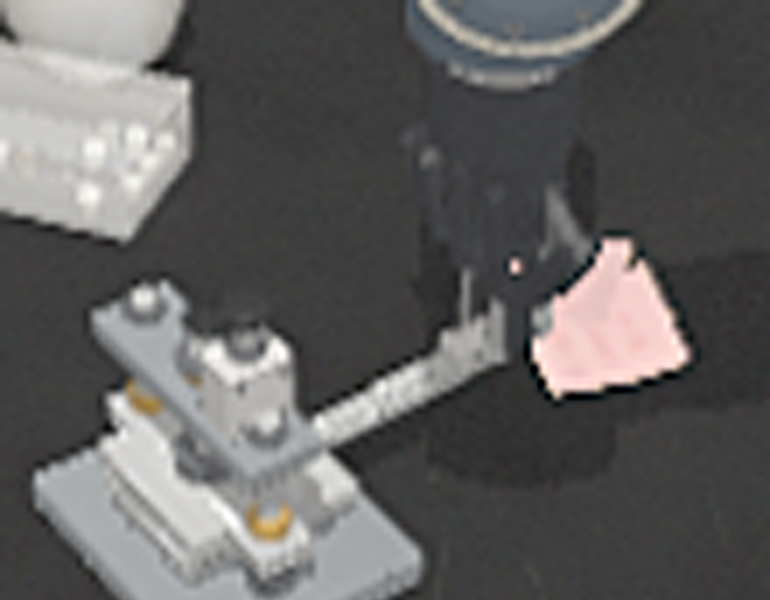

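>>> play_rows:
  offset:
    - [0, 0, 0.001]
    - [0, 0, 0.002]
    - [0, 0, 0.002]
    - [0, 0, 0.002]
    - [0, 0, 0.002]
  rot:
    - [0, 0, 0]
    - [0, 0, 0]
    - [0, 0, 0]
    - [0, 0, 0]
    - [0, 0, 0]

```text
clock: 11.47
position: [0.4668, -0.0758, 0.052]
ee_rot: [-0.393, 0.919, -0.001, 0.001]
force: [-0.6, 0.1, -1.4]
finger_gap: 0.0145
```

Run:
```python
from h import *
plan((.446,-.0974,.0469),np.radians(136)); print(observe()['ft_torque'])
```

```text
pos [ 0.4668 -0.0758  0.052 ] toolx [-0.69  -0.723 -0.001] tooly [-0.723  0.69  -0.002] clk 11.47 q [ 0.17  0.24 -0.4   0.   -0.93 -0.94] F [-0.64  0.1  -1.38] gap 0.0145
rotvec option [-0.0021  0.0006  0.0059]
rotvec option [-1.0000e-03 -3.2000e-03 -3.1356e+00]
offset [0.03   0.0001 0.0051] dist 0.03
[ 0.01437215 -0.00904595  0.00602552]
```

>>> play_rows:
  offset:
    - [0, 0, 0.002]
    - [0, 0, 0.003]
    - [0, 0, 0.004]
    - [0, 0, 0.004]
    - [0, 0, 0.004]
  rot:
    - [0, 0, 0]
    - [0, 0, 0]
    - [0, 0, 0]
    - [0, 0, 0]
    - [0, 0, 0]

```text
clock: 11.88
position: [0.4668, -0.0758, 0.0479]
ee_rot: [-0.393, 0.919, -0.001, 0.001]
force: [0.5, 0.4, -1.0]
finger_gap: 0.0148
```

Run:
```python
from h import *
plan((.446,-.0974,.0469),np.radians(136)); print(observe()['ft_torque'])
```

```text
pos [ 0.4668 -0.0758  0.0479] toolx [-0.69  -0.723 -0.   ] tooly [-0.723  0.69  -0.002] clk 11.88 q [ 0.17  0.25 -0.4   0.   -0.92 -0.94] F [ 0.47  0.4  -0.96] gap 0.0148
rotvec option [-0.0019  0.0005  0.006 ]
rotvec option [-8.0000e-04 -3.0000e-03 -3.1356e+00]
offset [0.03   0.0001 0.001 ] dist 0.03
[-0.03751669  0.06512956 -0.01337855]
```

>>> play_rows:
  offset:
    - [0, 0, 0.0003]
    - [0, 0, 0.0007]
    - [0, 0, 0.0007]
    - [0, 0, 0.0007]
  rot:
    - [0, -0.002, 0]
    - [0, -0.002, 0]
    - [0, -0.002, 0]
    - [0, -0.002, 0]

```text
clock: 12.22
position: [0.4668, -0.0758, 0.0473]
ee_rot: [-0.393, 0.919, -0.0, 0.002]
force: [-0.1, 0.4, -1.3]
finger_gap: 0.0146
```

Run:
```python
from h import *
plan((.446,-.0974,.0469),np.radians(136)); print(observe()['ft_torque'])
```

```text
pos [ 0.4668 -0.0758  0.0473] toolx [-0.69  -0.723 -0.003] tooly [-0.723  0.69  -0.002] clk 12.22 q [ 0.17  0.25 -0.41  0.   -0.91 -0.93] F [-0.14  0.37 -1.26] gap 0.0146
rotvec option [-0.0021  0.0028  0.0059]
rotvec option [-0.0044 -0.0033 -3.1357]
offset [0.0301 0.0001 0.0003] dist 0.03
[-0.00601043 -0.00924758  0.01384934]
```

>>> play_rows:
  offset:
    - [0, 0, 0.0005]
    - [0, 0, 0.001]
    - [0, 0, 0.001]
    - [0, 0, 0.001]
  rot:
    - [0, 0, 0]
    - [0, 0, 0]
    - [0, 0, 0]
    - [0, 0, 0]

```text
clock: 12.55
position: [0.4669, -0.0758, 0.0464]
ee_rot: [-0.393, 0.919, -0.0, 0.002]
force: [-0.6, -0.5, -0.8]
finger_gap: 0.0148
```

Run:
```python
from h import *
plan((.446,-.0974,.0469),np.radians(136)); print(observe()['ft_torque'])
```

```text
pos [ 0.4669 -0.0758  0.0464] toolx [-0.69  -0.723 -0.003] tooly [-0.723  0.69  -0.002] clk 12.55 q [ 0.17  0.25 -0.41  0.   -0.91 -0.93] F [-0.58 -0.48 -0.77] gap 0.0148
rotvec option [-0.0022  0.0028  0.0059]
rotvec option [-0.0044 -0.0035 -3.1356]
offset [ 0.0301  0.0002 -0.0006] dist 0.03
[ 0.02644947  0.05222151 -0.01202328]
```

>>> play_rows:
  offset:
    - [0, 0, 0.0005]
    - [0, 0, 0.0005]
    - [0, 0, 0.0005]
  rot:
    - [0, 0, 0]
    - [0, 0, 0]
    - [0, 0, 0]

```text
clock: 12.8
position: [0.4669, -0.0758, 0.0459]
ee_rot: [-0.393, 0.919, -0.001, 0.002]
force: [-0.9, -0.3, 1.0]
finger_gap: 0.0146
```

```bash
cat > st.py <<'E'
from h import *
s=observe(); M=R.from_quat(s['ee_rot']).as_matrix(); x,y,a=.5759,.037,.8029
d=s['position'][:2]-[x,y]
print('clk',s['clock'],'loc',((np.array([np.cos(a)*d[0]+np.sin(a)*d[1],-np.sin(a)*d[0]+np.cos(a)*d[1]]))*1000).round(2),'z',s['position'][2].round(5),'tilt',M[2,:2].round(4),'yaw',np.degrees(np.arctan2(-M[1,0],-M[0,0])).round(2),'Ftool',(M.T@s['force']).round(2),'Ttool',(M.T@s['ft_torque']).round(3),'gap',round(float(s['finger_gap']),4))
E
python3 st.py
```

```text
clk 12.8 loc [-1.5687e+02  6.0000e-02] z 0.04591 tilt [-0.0028 -0.0023] yaw 46.34 Ftool [ 0.85  0.39 -0.98] Ttool [0.008 0.176 0.021] gap 0.0146
```

>>> play_rows:
  offset:
    - [-0.004, 0, 0]
    - [-0.009, 0, 0]
    - [-0.014, 0, 0]
    - [-0.019, 0, 0]
    - [-0.023, 0, 0]
  rot:
    - [0, 0, 0]
    - [0, 0, 0]
    - [0, 0, 0]
    - [0, 0, 0]
    - [0, 0, 0]

```text
clock: 13.22
position: [0.4833, -0.0587, 0.0459]
ee_rot: [-0.394, 0.919, -0.001, 0.002]
force: [-1.8, -1.2, 1.9]
finger_gap: 0.0145
```

```bash
python3 st.py
```

```text
clk 13.2167 loc [-133.16    0.17] z 0.04593 tilt [-0.0027 -0.0023] yaw 46.36 Ftool [ 2.17  0.48 -1.88] Ttool [ 0.004  0.536 -0.01 ] gap 0.0145
```

>>> play_rows:
  offset:
    - [0, 0, -0.0004]
    - [-0.002, 0, -0.0004]
    - [-0.004, 0, -0.0004]
    - [-0.006, 0, -0.0004]
    - [-0.006, 0, -0.0004]
  rot:
    - [0, 0, 0]
    - [0, 0, 0]
    - [0, 0, 0]
    - [0, 0, 0]
    - [0, 0, 0]

```text
clock: 13.63
position: [0.487, -0.0546, 0.0462]
ee_rot: [-0.394, 0.919, -0.0, 0.002]
force: [0.0, 0.1, 0.7]
finger_gap: 0.0149
```

```bash
python3 st.py
```

```text
clk 13.6333 loc [-127.65    0.32] z 0.04625 tilt [-0.0028 -0.0021] yaw 46.35 Ftool [-0.13  0.06 -0.66] Ttool [-0.138  0.079 -0.05 ] gap 0.0149
```

>>> play_rows:
  offset:
    - [-0.002, 0, 0]
    - [-0.004, 0, 0]
    - [-0.006, 0, 0]
    - [-0.006, 0, 0]
  rot:
    - [0, 0, 0]
    - [0, 0, 0]
    - [0, 0, 0]
    - [0, 0, 0]

```text
clock: 13.97
position: [0.4913, -0.0502, 0.0463]
ee_rot: [-0.394, 0.919, -0.0, 0.002]
force: [-0.3, -0.8, 0.5]
finger_gap: 0.0145
```

```bash
python3 st.py
```

```text
clk 13.9667 loc [-121.44    0.28] z 0.04632 tilt [-0.003  -0.0023] yaw 46.35 Ftool [ 0.78 -0.28 -0.47] Ttool [ 0.012  0.151 -0.011] gap 0.0145
```

>>> play_rows:
  offset:
    - [-0.0015, 0, 0]
    - [-0.003, 0, 0]
    - [-0.003, 0, 0]
  rot:
    - [0, 0, 0]
    - [0, 0, 0]
    - [0, 0, 0]

```text
clock: 14.22
position: [0.4933, -0.0481, 0.0463]
ee_rot: [-0.394, 0.919, -0.0, 0.002]
force: [-0.7, -0.5, 1.4]
finger_gap: 0.0152
```

>>> play_rows:
  offset:
    - [-0.0015, 0, 0]
    - [-0.003, 0, 0]
    - [-0.003, 0, 0]
  rot:
    - [0, 0, 0]
    - [0, 0, 0]
    - [0, 0, 0]

```text
clock: 14.47
position: [0.4951, -0.0461, 0.0463]
ee_rot: [-0.394, 0.919, -0.0, 0.001]
force: [-1.9, -2.0, 2.6]
finger_gap: 0.0144
```

```bash
python3 st.py
```

```text
clk 14.4667 loc [-115.93    0.41] z 0.04632 tilt [-0.0022 -0.002 ] yaw 46.35 Ftool [ 2.78  0.02 -2.61] Ttool [-0.048  0.809  0.025] gap 0.0144
```

>>> play_rows:
  offset:
    - [-0.001, 0, 0]
    - [-0.001, 0, 0]
    - [-0.001, 0, 0]
  rot:
    - [0, 0, 0]
    - [0, 0, 0]
    - [0, 0, 0]

```text
clock: 14.72
position: [0.4953, -0.0458, 0.0463]
ee_rot: [-0.393, 0.919, -0.001, 0.001]
force: [-3.9, -3.6, 3.4]
finger_gap: 0.0149
```

```bash
python3 st.py; python3 look.py 6
```

```text
clk 14.7167 loc [-115.61    0.47] z 0.04629 tilt [-0.0013 -0.0018] yaw 46.34 Ftool [ 5.29  0.28 -3.38] Ttool [-0.006  1.595  0.063] gap 0.0149
pos [ 0.4953 -0.0458  0.0463] toolx [-0.69  -0.723 -0.001] tooly [-0.723  0.69  -0.002] clk 14.72 q [ 0.22  0.29 -0.35  0.   -0.93 -0.99] F [-3.87 -3.63  3.38] gap 0.0149
rotvec option [-0.0017  0.0013  0.0059]
rotvec option [-2.1000e-03 -2.7000e-03 -3.1357e+00]
offset [ 0.0712 -0.0001 -0.0538] dist 0.089
side gauge_tip []
side anvil_front [([327.6, 241.2], 0.72), ([338.3, 263.2], 0.59)]
side plate_edge [([325.7, 266.5], 0.84)]
top gauge_tip [([446.8, 269.7], 0.77)]
top anvil_front [([257.2, 210.1], 0.95), ([254.6, 203.6], 0.2)]
top plate_edge [([253.8, 202.7], 0.61)]
```

View pics/side6z.png

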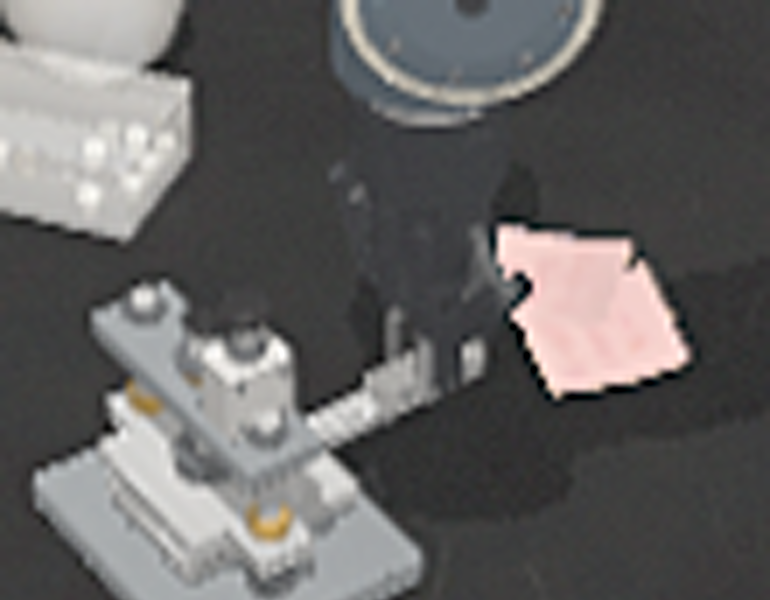

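View pics/top6z.png

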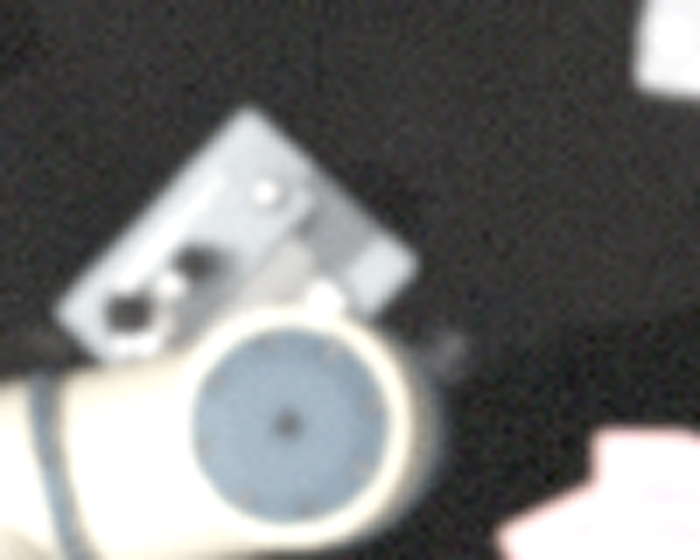

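>>> play_rows:
  offset:
    - [0, 0, -0.0003]
    - [0, 0, -0.0006]
    - [0, 0, -0.0006]
    - [0, 0, -0.0006]
  rot:
    - [0, -0.001, 0]
    - [0, -0.001, 0]
    - [0, -0.001, 0]
    - [0, -0.001, 0]

```text
clock: 15.45
position: [0.4958, -0.0452, 0.0467]
ee_rot: [-0.393, 0.919, -0.0, 0.002]
force: [-1.1, -1.2, 0.8]
finger_gap: 0.0145
```

```bash
python3 st.py
```

```text
clk 15.45 loc [-114.75    0.5 ] z 0.04672 tilt [-0.0038 -0.0019] yaw 46.34 Ftool [ 1.65 -0.02 -0.8 ] Ttool [ 0.036  0.858 -0.018] gap 0.0145
```

>>> play_rows:
  offset:
    - [-0.0005, 0, 0]
    - [-0.001, 0, 0]
    - [-0.001, 0, 0]
    - [-0.001, 0, 0]
  rot:
    - [0, 0, 0]
    - [0, 0, 0]
    - [0, 0, 0]
    - [0, 0, 0]

```text
clock: 15.78
position: [0.4962, -0.0447, 0.0468]
ee_rot: [-0.393, 0.919, -0.0, 0.002]
force: [-2.9, -2.6, 0.8]
finger_gap: 0.0146
```

```bash
python3 st.py
```

```text
clk 15.7833 loc [-114.17    0.55] z 0.04676 tilt [-0.003  -0.0017] yaw 46.34 Ftool [ 3.9   0.31 -0.79] Ttool [-0.08   1.353 -0.031] gap 0.0146
```

>>> play_rows:
  offset:
    - [-0.0005, 0, 0]
    - [-0.001, 0, 0]
    - [-0.001, 0, 0]
    - [-0.001, 0, 0]
  rot:
    - [0, 0, 0]
    - [0, 0, 0]
    - [0, 0, 0]
    - [0, 0, 0]

```text
clock: 16.12
position: [0.4966, -0.0443, 0.0468]
ee_rot: [-0.393, 0.919, -0.0, 0.001]
force: [-4.2, -3.3, 1.1]
finger_gap: 0.0145
```

```bash
python3 st.py
```

```text
clk 16.1167 loc [-113.62    0.6 ] z 0.04676 tilt [-0.0022 -0.0015] yaw 46.34 Ftool [ 5.3   0.73 -1.16] Ttool [ 0.024  1.999 -0.02 ] gap 0.0145
```

>>> play_rows:
  offset:
    - [-0.0005, 0, 0]
    - [-0.001, 0, 0]
    - [-0.001, 0, 0]
    - [-0.001, 0, 0]
  rot:
    - [0, 0, 0]
    - [0, 0, 0]
    - [0, 0, 0]
    - [0, 0, 0]

```text
clock: 16.45
position: [0.4967, -0.044, 0.0467]
ee_rot: [-0.393, 0.919, -0.0, 0.001]
force: [-5.3, -5.5, 2.9]
finger_gap: 0.0148
```

```bash
python3 st.py; python3 st.py
```

```text
clk 16.45 loc [-113.32    0.69] z 0.04672 tilt [-0.001  -0.0011] yaw 46.33 Ftool [ 7.62  0.06 -2.92] Ttool [0.07  2.628 0.033] gap 0.0148
clk 16.45 loc [-113.32    0.69] z 0.04672 tilt [-0.001  -0.0011] yaw 46.33 Ftool [ 7.62  0.06 -2.92] Ttool [0.07  2.628 0.033] gap 0.0148
```

>>> play_rows:
  offset:
    - [0, 0, -0.0002]
    - [0, 0, -0.0003]
    - [0, 0, -0.0003]
    - [0, 0, -0.0003]
  rot:
    - [0, -0.001, 0]
    - [0, -0.0015, 0]
    - [0, -0.0015, 0]
    - [0, -0.0015, 0]

```text
clock: 16.78
position: [0.4968, -0.0439, 0.0468]
ee_rot: [-0.393, 0.919, 0.0, 0.001]
force: [-3.9, -5.7, -0.4]
finger_gap: 0.0145
```

```bash
python3 st.py; python3 look.py 7
```

```text
clk 16.7833 loc [-113.16    0.73] z 0.04684 tilt [-0.0027 -0.0011] yaw 46.33 Ftool [ 6.81 -1.11  0.43] Ttool [0.146 2.383 0.024] gap 0.0145
pos [ 0.4968 -0.0439  0.0468] toolx [-0.691 -0.723 -0.003] tooly [-0.723  0.691 -0.001] clk 16.78 q [ 0.23  0.29 -0.34 -0.   -0.93 -0.99] F [-3.89 -5.69 -0.45] gap 0.0145
rotvec option [-0.0011  0.0027  0.0057]
rotvec option [-4.3000e-03 -1.7000e-03 -3.1359e+00]
offset [ 0.0736 -0.0003 -0.0534] dist 0.091
side gauge_tip []
side anvil_front [([335.2, 266.2], 0.59)]
side plate_edge [([326.5, 262.9], 0.71)]
top gauge_tip [([446.1, 269.4], 0.84)]
top anvil_front [([257.2, 212.8], 0.76)]
top plate_edge [([252.1, 204.6], 0.44)]
```

View pics/side7z.png

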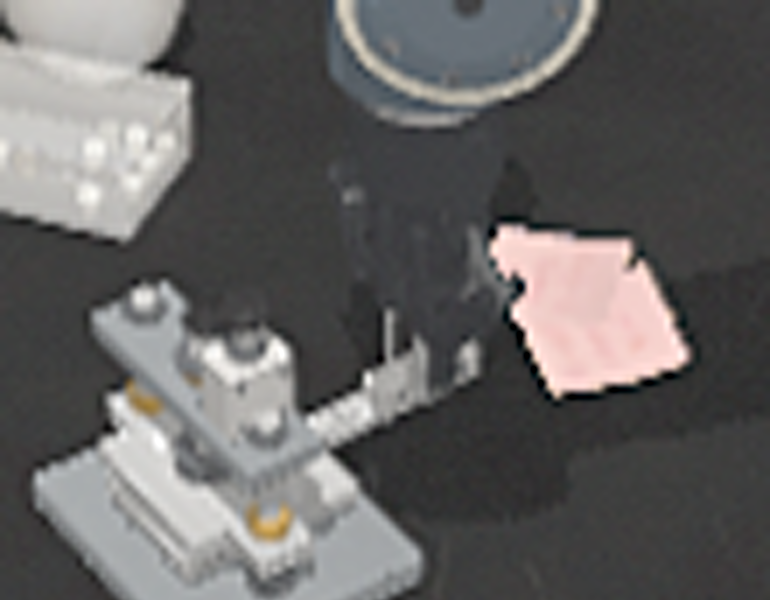

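>>> play_rows:
  offset:
    - [0, 0, 0]
    - [0, 0, 0]
    - [0, 0, 0]
    - [0, 0, 0]
    - [0, 0, 0]
  rot:
    - [0, 0, 0]
    - [0, 0, 0]
    - [0, 0, 0]
    - [0, 0, 0]
    - [0, 0, 0]

```text
clock: 17.6
position: [0.4968, -0.0439, 0.0469]
ee_rot: [-0.393, 0.919, 0.0, 0.001]
force: [-4.1, -5.0, 0.4]
finger_gap: 0.0148
```

```bash
python3 st.py
python3 - <<'E'
from h import *
a=cv2.imread('pics/side2.png').astype(int); c=snap('side','side8'); b=c['pixels'][:,:,::-1].astype(int)
# plate shift before/after: region of rear of plate & ear
for (y0,y1,x0,x1) in [(255,285,300,320),(268,285,322,335)]:
    p,q=[im[y0:y1,x0:x1].mean(2) for im in (a,b)]
    print(cv2.phaseCorrelate(p,q), abs(p-q).mean())
p,q=[im[275:300,300:340].mean(2) for im in (a,b)]; print('base',cv2.phaseCorrelate(p,q))
E
```

```text
clk 17.6 loc [-113.17    0.71] z 0.04685 tilt [-0.0028 -0.0011] yaw 46.33 Ftool [ 6.47 -0.46 -0.41] Ttool [0.217 2.315 0.058] gap 0.0148
((-0.04745751693907607, -0.09401786668246714), 1.0086128259630485) 2.1177777777777775
((0.5460441397884512, 0.005978949920923071), 1.0473011844142195) 2.583710407239818
base ((-0.0022752990632710635, 0.4550692599987336), 0.9933440798484751)
```

```bash
python3 -c "
from bench import *
print(hand_in())"
```

```text
the job is handed in; nothing more can be done
None
```

The job is handed in at 17.6 s on the robot's clock, with the gauge still gripped under the upper plate.

- **Plunger:** I pressed it with the shut fingers until it stopped moving, about 10 mm down, with the force rising to 14 N. After I let go, the side picture showed the plate down on its collars and the plunger back up.
- **Gauge:** I gripped the smaller gauge by its handle and laid the blade flat on the open front of the lower plate. I then slid it straight in along the press's axis. The slide stopped with the tip about 31 mm in from the plate's edge, which puts the gap at roughly 4.6 mm. That figure comes from the camera fit of the press, which is good to only a few mm along the slide.

**Last checks:**
- **Drag:** it was steady at about 6.5 N, with about 1.7 N net upward force on the tool beyond the gauge's weight. It built up over about 2.5 mm of travel. Twice during the slide the drag also included the blade pressing down on the lower plate, so I eased the height and tilt before the final reading.
- **Plate lift:** comparing the side picture before and after showed at most 0.1 px of plate movement in one patch. A second patch shifted 0.5 px sideways, and the fixed base itself shifted 0.5 px, so this check only shows there was no visible lift. From the slide distance, any lift should be under about 0.2 mm.
- **Grip reading:** the finger gap read 14.5 mm on the 16 mm handle; I saw no sign of the gauge slipping.
- **Other things on the bench:** I did not touch any of them.

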